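# Change over the polishing compound canisters

## Robot

A 6-joint arm with a two-finger parallel gripper is mounted at the origin on the work surface. World frame = base frame: x ahead of the robot, y to its left, z up, the work surface at z = 0. Lengths are in m, angles in degrees, forces in N, time in s.
With the tool pointing down it reaches from about 0.3 to 0.75 m from the base axis. Payload 8.5 kg.
Tool frame: the origin (TCP) lies between the finger pads; the fingertips stand 19 mm ahead of it and the grasp point (between the pads) is the TCP; z points along the fingers, y is the direction in which the jaws open and shut (so a half turn about z gives the same grasp; the last joint's range is limited). The gripper opens to 85 mm and grips with 20 to 120 N. Pads are 22 mm wide; open, the fingers measure 114 mm over their backs; the gripper's body (76 mm by 85 mm) begins 54 mm behind the grasp point. The pads swing forward as they close: fully open they stand 13 mm farther back than shut.
Start: joints at [-82.981, 21.807, 74.336, -0, 83.858, -12.336], TCP at [0.182, -0.519, 0.25] pointing down, gripper open.
Joint ranges: [-178.18, 178.18], [-50.72, 133.34], [12.68, 142.11], [-81.47, 261.47], [9.98, 163.14], [-165.26, 165.26]. Speed limits (degrees/s): [136.94, 136.94, 180, 180, 180, 180].

## Interface

Orientations are given as a 3x3 rotation matrix whose columns are the frame's x, y, z axes.
In Python, from rig import env gives the robot as it stands.
- The arm moves only by the shell command python3 -m pendant 'ROWS' [OPENING] [FORCE]. ROWS is JSON, a list of rows, each a list of 2 entries, a list of its own where there are three numbers: the shift along the tool's x, y, z scaled (see below), then the turn, a rotation vector about the tool's x, y, z scaled (see below). A call has 1 to 20 rows; each row shifts and turns the commanded pose from where the row before left it, along the tool's axes as they then stand; what a row does not reach is not made up. The controller multiplies each number of a shift by 0.1 m and each number of a turn by pi/2 rad. A row lasts 1/8 s, in which the tool goes at most 62.5 mm and 10.7 degrees, less where a joint would pass 70% of its speed; a pose out of reach is approached as far as the arm can. A call with a number of a shift or a turn outside -1 to 1 is refused whole. A call with a gripper value outside its range is refused whole. OPENING is the gripper command: -1 is shut, 1 is fully open, values between are in proportion, set as the call begins (- or left out, the last holds). The fingers move at their own pace and stop on an object; FORCE is the grip in N (left out, the last holds). Time passes only in rows, so rows that do not move let the fingers close. It gives the time, the measured TCP pose, the force and the opening at its end, in the units of the state.
- env.observe(): the state, without advancing time (a new reading comes with each control period).
- env.get_image(name): name is "side" or "top"; returns a dict with "image" (480x640x3 uint8, red, green, blue), "K" (3x3 intrinsics, pixels), "R" (3x3) and "t" (3): a world point X has camera coordinates R X + t. Camera axes: x right, y down, z forward; pixel columns grow to the right and rows downward; lengths in m; the calibration is good to about 2 mm. A picture is of the moment at which its call begins. There is no depth.
- env.close_job(): hands the job in, once; it reports no verdict.
The state is a dict: "time_s": time; "q": joint angles; "qvel": joint speeds; "joint_efforts": joint torques, N m; "position": TCP position; "tool_rot": TCP orientation; "ft_force": force on the tool from outside, world axes, zero at the start; "wrist_torque": the same for the moment, N m; "grip_width": finger opening in m.
Only numpy, scipy, OpenCV 4.12 (cv2) and the standard library are available. Lean on these libraries where they do the work, as an engineer would, in place of code of your own. Each camera call takes 0.05 s, during which the arm holds its last target.

## Task

Change over the two polishing compound canisters: first shut the open orange one, feeling for its hidden slot by turning the cap and then pressing it down until it clicks fully home. Then pull the cap of the shut blue one up off its catch, turn it and leave it parked in its raised, open position. Leave the other things on the bench where they are.

Things in the scene. Friction and masses are not known exactly. Their poses are not given: they have to be found in the camera images.
- orange: The orange canister, fixed to the bench: steel, 76 mm diameter, 85 mm high, on a 108 mm flange, orange band. Origin: centre of its underside, z up along its axis. Its captive cap (black, 66 mm diameter, 33 mm high, orange band and wing) slides and turns on this axis. At the start it is open, its cap parked high.
- orange_wing (a point): Grip point in the upright orange wing on the cap: a bar 60 mm long (this point's x axis), 12 mm thick (y axis), 38 mm high. The point is on the cap's axis, 13 mm below the wing's top, 24 mm above the cap's flat top, 144 mm above the bench with the cap shut. It moves and turns with the cap.
- orange_lift (a joint): Height of the cap above home, 0 to 0.032 m. 0 = shut, held by a detent that takes about 13 N to pass either way, the cap's own weight aside (pushing down, it clicks some 4 mm above home, then snaps down). About 0.009 = caught on the detent, not shut. 0.022 = open: a lug in the cap stands on a hidden key rim, which has one slot. The cap, 250 g, falls freely when nothing holds it up.
- orange_turn (a joint): Turn of the cap about the canister's axis, stops at -1.0 and +1.0 rad, anticlockwise from above positive, stiff by about 0.03 N m. At the start +0.75 to +0.9. The slot lies hidden between -0.5 and +0.5 and takes the lug within about 0.07 rad; it must be felt: turned over it, a cap free to fall drops about 13 mm onto the detent and then hardly turns.
- blue: The blue canister, fixed to the bench: steel, 76 mm diameter, 85 mm high, on a 108 mm flange, blue band. Origin: centre of its underside, z up along its axis. Its captive cap (black, 66 mm diameter, 33 mm high, blue band and wing) slides and turns on this axis. At the start it is shut.
- blue_wing (a point): Grip point in the upright blue wing on the cap: a bar 60 mm long (this point's x axis), 12 mm thick (y axis), 38 mm high. The point is on the cap's axis, 13 mm below the wing's top, 24 mm above the cap's flat top, 144 mm above the bench with the cap shut. It moves and turns with the cap.
- blue_lift (a joint): Height of the cap above home, 0 to 0.032 m. 0 = shut, held by a detent that takes about 13 N to pass either way, the cap's own weight aside (pushing down, it clicks some 4 mm above home, then snaps down). About 0.009 = caught on the detent, not shut. 0.022 = open: a lug in the cap stands on a hidden key rim, which has one slot. The cap, 250 g, falls freely when nothing holds it up.
- blue_turn (a joint): Turn of the cap about the canister's axis, stops at -1.0 and +1.0 rad, anticlockwise from above positive, stiff by about 0.03 N m. At the start 0, where its slot lies. To park it open: pull straight up to a lift over 0.023, turn 0.4 rad or more either way, let down on the rim.
- stone_holder: Bystander: black nylon stone holder with a white stone, 150 x 24 x 32 mm, lying loose; origin at the centre of its underside, long along x.
- insert: Bystander: pale steel slider insert, stepped block 90 x 45 x 34 mm, lying loose; origin at the centre of its underside.
- tin: Bystander: round tin of 90 mm diameter with a reddish polishing puck in it, 26 mm high, loose; origin at the centre of its underside.
- nut: Bystander: hexagonal brass collet nut, 52 mm across flats, 44 mm high, loose; origin at the centre of its underside.

How it is judged (in metres and radians):
On the way, in this order (a step that is already met when the one before it is completed fails the run):
1. the orange cap is pressed down past its click, fully home (within 3 mm) (value of joint orange_lift below 0.003 m), for 0.2 s.
2. the blue cap is raised to its open position (lift over 19 mm) (value of joint blue_lift above 0.019 m), for 0.2 s.
At the end, for the whole second after the job is handed in: The orange cap is home (lift under 3 mm) and the blue cap stays parked open by itself (lift over 19 mm) (value of joint orange_lift below 0.003 m and value of joint blue_lift above 0.019 m); the robot touches nothing.
It fails at once if the stone holder is moved more than 30 mm (distance of stone_holder from where it was at the start of the episode above 0.03 m).
It fails at once if the insert is moved more than 30 mm (distance of insert from where it was at the start of the episode above 0.03 m).
It fails at once if the tin is moved more than 30 mm (distance of tin from where it was at the start of the episode above 0.03 m).
It fails at once if the nut is moved more than 30 mm (distance of nut from where it was at the start of the episode above 0.03 m).
It also fails if it takes over 58 s, if anything falls off the work surface, if the arm or the gripper's body presses on something with over 40 N, if the wrist force passes 120 N, or if a joint passes its speed limit or range.

## Working session

There is one attempt and no reset: what is moved stays moved. The work goes in short steps, Python scripts to look and compute and a shell command to move; the robot and the scene stay as the last step left them, time stands still between calls to the robot, and variables do not carry over. Pictures are saved under pics/ and viewed, and the job is handed in when it is done.

```bash
ls; mkdir -p pics; python3 - <<'E'
from rig import env
import cv2
print(env.observe())
for n in("side","top"):
    d=env.get_image(n); cv2.imwrite(f"pics/{n}0.png",d["image"][:,:,::-1]); print(n,d["K"],d["R"],d["t"])
E
```

```text
pics
{'time_s': 0.0, 'q': array([-8.29812814e+01,  2.18404149e+01,  7.43852072e+01, -8.63150125e-04,
        8.38577518e+01, -1.23357660e+01]), 'qvel': array([ 0.12123257, -0.00766444, -0.05719746,  0.00414585,  0.04523906,
       -0.09381251]), 'joint_efforts': array([ 1.62820783e-03, -4.48452365e+01, -2.31279767e+01, -8.60312934e-05,
        4.68616752e-03,  2.88834130e-06]), 'position': array([ 0.1822373 , -0.51864614,  0.24971448]), 'tool_rot': array([[ 9.43485718e-01,  3.31413131e-01, -1.92676024e-04],
       [ 3.31413055e-01, -9.43484662e-01,  1.44241459e-03],
       [ 2.96248262e-04, -1.42475291e-03, -9.99998941e-01]]), 'ft_force': array([ 0.36460868, -0.09389525,  0.55104983]), 'wrist_torque': array([ 0.00978482, -0.02844134,  0.04208801]), 'grip_width': 0.08576719950195165}
side [[577.55161139   0.         319.61667703]
 [  0.         577.55161139 237.9921209 ]
 [  0.           0.           1.        ]] [[-0.92658971 -0.37586316 -0.01258512]
 [-0.26932809  0.68656872 -0.67534122]
 [ 0.26247643 -0.62237471 -0.73739802]] [0.55117212 0.22148073 1.30694538]
top [[470.29181624   0.         325.23227441]
 [  0.         470.29181624 239.66280638]
 [  0.           0.           1.        ]] [[ 0.01221751 -0.99991541 -0.00446139]
 [-0.98502997 -0.01126814 -0.17201452]
 [ 0.1719497   0.00649619 -0.98508431]] [0.00641349 0.59202489 1.13511193]
```

View pics/side0.png

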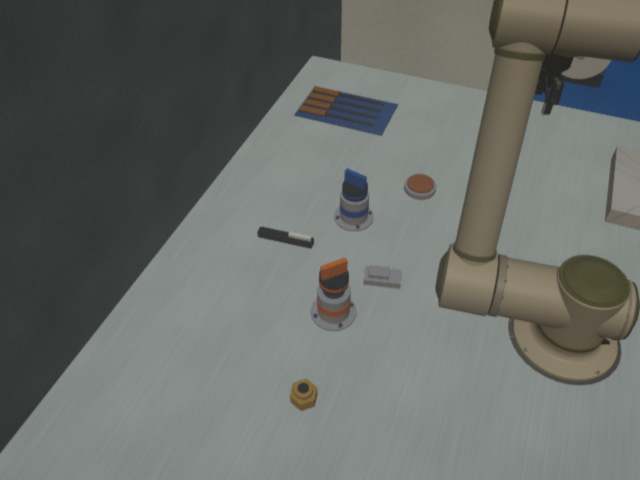

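View pics/top0.png

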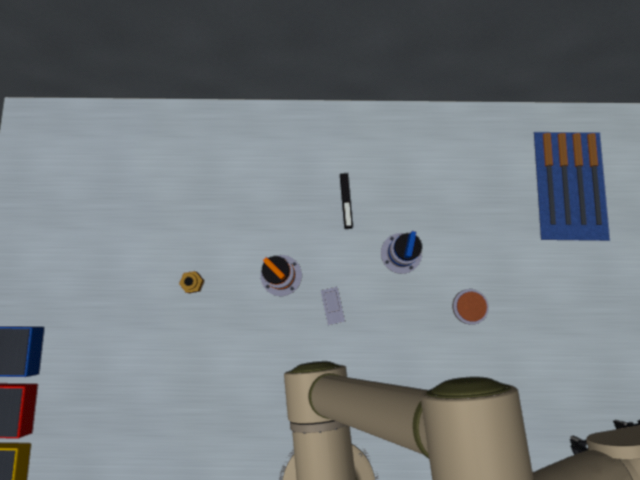

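The side view shows the orange cap parked high, with its wing near (335,268), and the blue wing near (356,179). In the top view the orange wing is near (274,268) and the blue near (410,244).

```bash
cat > h.py <<'E'
import numpy as np, cv2
def ray(d,u,v):
    r=d["R"].T@(np.linalg.inv(d["K"])@[u,v,1]); return -d["R"].T@d["t"], r/np.linalg.norm(r)
def onz(d,u,v,z):
    o,r=ray(d,u,v); return o+r*(z-o[2])/r[2]
def tri(d1,p1,d2,p2):
    o1,r1=ray(d1,*p1);o2,r2=ray(d2,*p2)
    s=np.linalg.lstsq(np.c_[r1,-r2],o2-o1,rcond=None)[0]
    a=o1+s[0]*r1;b=o2+s[1]*r2
    return (a+b)/2,np.linalg.norm(a-b)
def masks(d,col):
    hsv=cv2.cvtColor(d["image"],cv2.COLOR_RGB2HSV)
    lo,hi=((5,150,90),(18,255,255)) if col=="orange" else ((105,150,60),(125,255,255))
    return cv2.inRange(hsv,lo,hi)
E
python3 - <<'E'
from rig import env
from h import *
D={n:env.get_image(n) for n in("side","top")}
roi={("side","orange"):(300,250,365,335),("side","blue"):(335,160,380,232),("top","orange"):(255,245,305,300),("top","blue"):(378,225,428,278)}
for (n,c),(x0,y0,x1,y1) in roi.items():
    m=masks(D[n],c); z=np.zeros_like(m); z[y0:y1,x0:x1]=m[y0:y1,x0:x1]
    for ct in cv2.findContours(z,0,cv2.CHAIN_APPROX_NONE)[0]:
        if cv2.contourArea(ct)<20: continue
        r=cv2.minAreaRect(ct); print(n,c,cv2.contourArea(ct),r,cv2.boxPoints(r).round(1).tolist())
    im=D[n]["image"][y0:y1,x0:x1,::-1]
    cv2.imwrite(f"pics/z_{n}_{c}.png",cv2.resize(im,None,fx=6,fy=6,interpolation=cv2.INTER_CUBIC))
E
python3 -c "
import cv2,numpy as np
a=[cv2.copyMakeBorder(i,0,520-i.shape[0],0,400-i.shape[1],0) for i in [cv2.imread(f'pics/z_{n}.png') for n in ('side_orange','side_blue','top_orange','top_blue')]]
cv2.imwrite('pics/m1.png',cv2.resize(np.hstack(a[:2]),(800,520)));cv2.imwrite('pics/m2.png',cv2.resize(np.hstack(a[2:]),(800,520)))"
```

```text
side orange 106.5 ((334.37847900390625, 266.0722961425781), (8.930671691894531, 25.95996856689453), 70.55996704101562) [[320.70001220703125, 266.20001220703125], [345.1000061035156, 257.5], [348.1000061035156, 266.0], [323.6000061035156, 274.6000061035156]]
top orange 138.5 ((273.7500305175781, 267.7500305175781), (26.16295051574707, 5.656853675842285), 45.0) [[262.5, 260.5], [266.5, 256.5], [285.0, 275.0], [281.0, 279.0]]
top blue 153.0 ((410.1587829589844, 244.5352783203125), (7.48410177230835, 26.140121459960938), 12.528807640075684) [[403.70001220703125, 256.5], [409.29998779296875, 231.0], [416.6000061035156, 232.60000610351562], [411.0, 258.1000061035156]]
```

View pics/m1.png

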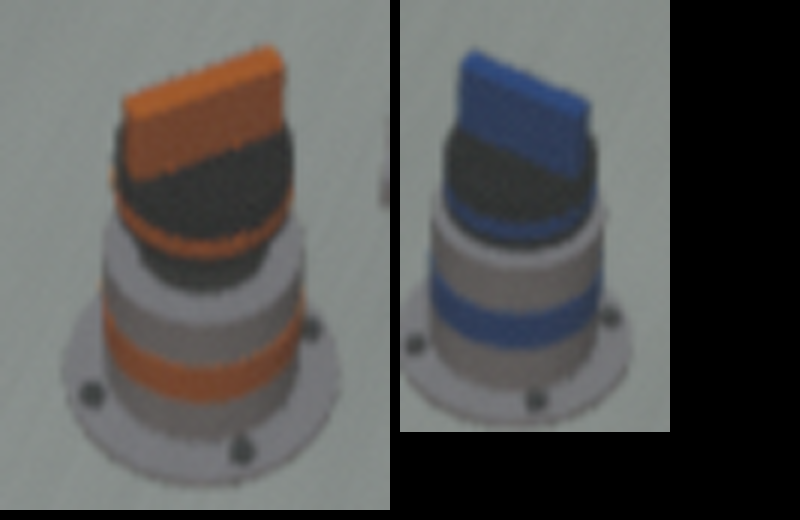

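View pics/m2.png

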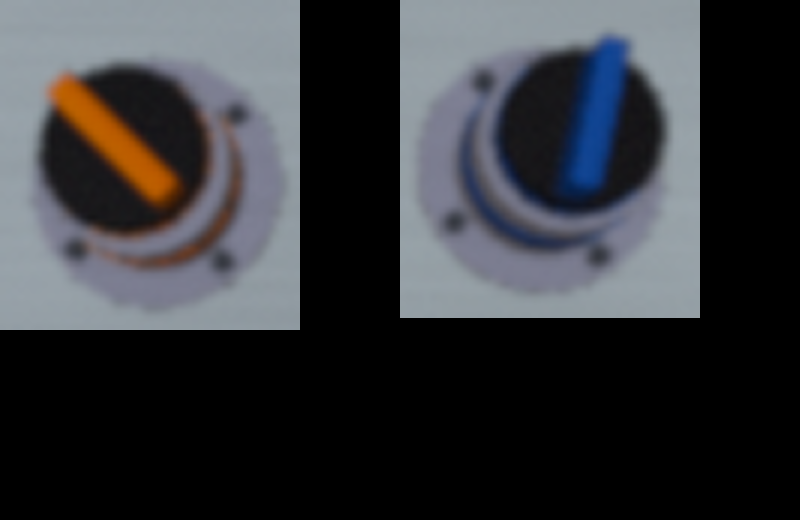

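```bash
python3 - <<'E'
from rig import env
from h import *
D={n:env.get_image(n) for n in("side","top")}
roi={("side","orange"):(300,250,365,283),("side","blue"):(335,160,380,192),("top","orange"):(255,245,290,282),("top","blue"):(398,225,424,262)}
P={}
for (n,c),(x0,y0,x1,y1) in roi.items():
    im=D[n]["image"]; hsv=cv2.cvtColor(im,cv2.COLOR_RGB2HSV)
    lo,hi=((4,120,60),(20,255,255)) if c=="orange" else ((105,110,40),(128,255,255))
    m=np.zeros(im.shape[:2],np.uint8); m[y0:y1,x0:x1]=cv2.inRange(hsv,lo,hi)[y0:y1,x0:x1]
    v=hsv[:,:,2]; t,_=cv2.threshold(v[m>0],0,255,cv2.THRESH_OTSU)
    b=((m>0)&(v>t)).astype(np.uint8)*255
    ct=max(cv2.findContours(b,0,cv2.CHAIN_APPROX_NONE)[0],key=cv2.contourArea)
    r=cv2.minAreaRect(ct); pts=ct[:,0,:].astype(np.float32)
    bp=cv2.boxPoints(r); bp=bp if np.linalg.norm(bp[0]-bp[1])<np.linalg.norm(bp[1]-bp[2]) else np.roll(bp,1,0)
    e=[(bp[0]+bp[1])/2,(bp[2]+bp[3])/2]; P[n,c]=(r[0],e)
    print(n,c,t,r,np.round(e,1).tolist())
for c,z in(("orange",.179),("blue",.157)):
    p,g=tri(D["side"],P["side",c][0],D["top"],P["top",c][0]); print(c,"tri",p.round(4),g.round(4))
    for n in("side","top"):
        a,b=[onz(D[n],*e,z) for e in P[n,c][1]]
        print(n,(a[:2]+b[:2])/2, "len",np.linalg.norm(a-b),"ang",np.degrees(np.arctan2(*(a-b)[1::-1]))%180)
# flange: greyish purple in top
for c,(x0,y0,x1,y1) in dict(orange=(255,245,305,300),blue=(375,222,428,278)).items():
    im=D["top"]["image"]; hsv=cv2.cvtColor(im,cv2.COLOR_RGB2HSV)
    print(c,im[y0+5,x0+2],im[y1-12,(x0+x1)//2])
E
```

```text
side orange 126.0 ((333.37078857421875, 263.63385009765625), (4.215721130371094, 26.23731803894043), 70.55996704101562) [[321.0, 268.0], [345.70001220703125, 259.29998779296875]]
side blue 102.0 ((355.3706970214844, 173.8017120361328), (20.22119140625, 3.0200483798980713), 23.198591232299805) [[346.1000061035156, 169.8000030517578], [364.70001220703125, 177.8000030517578]]
top orange 143.0 ((273.2500305175781, 267.2500305175781), (24.748737335205078, 4.242640495300293), 45.0) [[264.5, 258.5], [282.0, 276.0]]
top blue 98.0 ((410.7692565917969, 243.1538543701172), (5.4912519454956055, 24.71063232421875), 11.309932708740234) [[408.29998779296875, 255.3000030517578], [413.20001220703125, 231.0]]
orange tri [0.5076 0.1283 0.1746] 0.0023
side [0.5072975  0.13168956] len 0.057923702508678114 ang 46.122090666831326
top [0.50604193 0.1275579 ] len 0.055767124762674224 ang 46.103501983789165
blue tri [ 0.569  -0.1836  0.1539] 0.0017
side [ 0.56894919 -0.1802389 ] len 0.05494660844699717 ang 167.85928957244946
top [ 0.56771226 -0.18325504] len 0.05768951930073243 ang 167.83366701072245
orange [149 158 166] [92 68 61]
blue [150 160 166] [63 65 79]
```

Both views agree: the orange axis is at about (0.507, 0.129) with its wing at 46°, and the blue axis at about (0.568, -0.182) with its wing at -12°. The measured top heights (0.175 and 0.154) are within 5 mm of the expected 0.179 and 0.157. Next I go above orange.

```bash
python3 -m pendant '[[[0.326,-0.315,0],[0,0,0]],[[0.326,-0.315,0],[0,0,0]],[[0.326,-0.315,0],[0,0,0]],[[0.326,-0.315,0],[0,0,0]],[[0.326,-0.315,0],[0,0,0]],[[0.326,-0.315,0],[0,0,0]],[[0.326,-0.315,0],[0,0,0]],[[0.326,-0.315,0],[0,0,0]],[[0.326,-0.315,0],[0,0,0]],[[0.326,-0.315,0],[0,0,0]],[[0.326,-0.315,0],[0,0,0]],[[0.326,-0.315,0],[0,0,0]],[[0.326,-0.315,0],[0,0,0]],[[0.326,-0.315,0],[0,0,0]],[[0.326,-0.315,0],[0,0,0]],[[0.326,-0.315,0],[0,0,0]],[[0,0,0],[0,0,-0.1]],[[0,0,0],[0,0,-0.1]],[[0,0,0],[0,0,-0.097]],[[0,0,0],[0,0,0]]]' 1 40
cat > w.py <<'E'
import sys
from rig import env
from h import *
def goto(x,y,z,ang):
    s=env.observe(); R=s["tool_rot"]; d=R.T@(np.array([x,y,z])-s["position"])
    a=np.degrees(np.arctan2(R[1,0],R[0,0])); t=(a-ang+90)%180-90
    print("t",s["time_s"],"pos",s["position"].round(4),"yaw",a.round(2),"F",s["ft_force"].round(2),"T",s["wrist_torque"].round(3),"w",round(s["grip_width"],4),"q6",s["q"][5].round(1))
    print("shift units",(d*10).round(3),"turnz units",round(t/90,4))
goto(*map(float,sys.argv[1:5]))
E
python3 w.py .507 .129 .168 46.1
```

```text
time_s: 2.8
position: [0.5073, 0.1295, 0.2503]
tool_rot: [[0.695, 0.719, -0.0], [0.719, -0.695, -0.0], [-0.0, -0.0, -1.0]]
ft_force: [-0.1, -0.9, 0.1]
grip_width: 0.0855
t 2.8 pos [0.5073 0.1295 0.2503] yaw 46.01 F [-0.14 -0.9   0.1 ] T [-0.04  -0.004 -0.025] w 0.0855 q6 45.3
shift units [-0.006  0.001  0.823] turnz units -0.001
```

```bash
python3 -m pendant '[[[0,0,0.2],[0,0,0]],[[0,0,0.3],[0,0,0]],[[0,0,0.2],[0,0,0]],[[0,0,0.12],[0,0,0]],[[0,0,0],[0,0,0]]]' 1 20; python3 -m pendant '[[[0,0,0],[0,0,0]],[[0,0,0],[0,0,0]],[[0,0,0],[0,0,0]],[[0,0,0],[0,0,0]],[[0,0,0],[0,0,0]],[[0,0,0],[0,0,0]],[[0,0,0],[0,0,0]],[[0,0,0],[0,0,0]]]' -1 20;  python3 w.py .507 .129 .168 46.1
```

```text
time_s: 3.42
position: [0.5073, 0.1294, 0.168]
tool_rot: [[0.695, 0.719, -0.001], [0.719, -0.695, -0.0], [-0.001, -0.001, -1.0]]
ft_force: [-0.3, -0.3, 0.4]
grip_width: 0.0856
time_s: 4.42
position: [0.5075, 0.1295, 0.1685]
tool_rot: [[0.694, 0.72, 0.0], [0.72, -0.694, -0.0], [0.0, 0.0, -1.0]]
ft_force: [-0.1, -0.6, 3.9]
grip_width: 0.0111
t 4.425 pos [0.5075 0.1295 0.1685] yaw 46.08 F [-0.1  -0.62  3.87] T [-0.129  0.142  0.001] w 0.0111 q6 45.3
shift units [-0.007 -0.     0.005] turnz units -0.0002
```

```bash
python3 - <<'E'
from rig import env
from h import *
a=env.get_image("side")["image"][220:350,260:420,::-1];b=env.get_image("top")["image"][200:330,200:360,::-1]
cv2.imwrite("pics/g1.png",cv2.resize(np.hstack([a,b]),(800,325),interpolation=cv2.INTER_CUBIC))
E
```

```text
(no output)
```

View pics/g1.png

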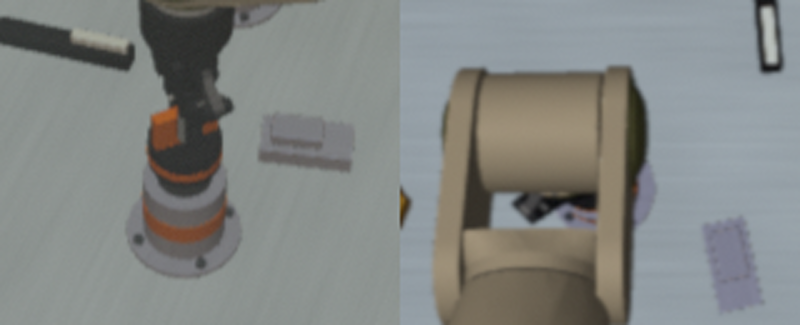

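The grip is good: width 11 mm, little side force. The cap is pushed down on the rim with about 4 N. I'll turn it clockwise while watching Fz.

```bash
python3 -m pendant '[[[0,0,0],[0,0,0.033]],[[0,0,0],[0,0,0.033]],[[0,0,0],[0,0,0.033]],[[0,0,0],[0,0,0]]]' -1 30;  python3 w.py .507 .129 .168 46.1; python3 -m pendant '[[[0,0,0.01],[0,0,0]],[[0,0,0],[0,0,0]]]' -1 30;  python3 w.py .507 .129 .168 46.1
```

```text
time_s: 5.03
position: [0.5074, 0.1295, 0.1685]
tool_rot: [[0.796, 0.605, 0.0], [0.605, -0.796, 0.0], [0.0, 0.0, -1.0]]
ft_force: [-0.8, -0.9, 5.3]
grip_width: 0.0113
t 5.025 pos [0.5074 0.1295 0.1685] yaw 37.2 F [-0.77 -0.9   5.26] T [-0.003  0.138 -0.024] w 0.0113 q6 54.1
shift units [-0.006  0.002  0.005] turnz units -0.0989
time_s: 5.28
position: [0.5075, 0.1295, 0.1683]
tool_rot: [[0.796, 0.605, 0.001], [0.605, -0.796, 0.0], [0.001, 0.001, -1.0]]
ft_force: [-3.0, 0.1, 12.9]
grip_width: 0.0117
t 5.275 pos [0.5075 0.1295 0.1683] yaw 37.25 F [-3.02  0.07 12.9 ] T [-0.086  0.607 -0.02 ] w 0.0117 q6 54.1
shift units [-0.007  0.001  0.003] turnz units -0.0984
```

```bash
for i in 1; do
python3 -m pendant '[[[0,0,0],[0,0,0.033]],[[0,0,0],[0,0,0]]]' -1 30; python3 -m pendant '[[[0,0,0],[0,0,0.033]],[[0,0,0],[0,0,0]]]' -1 30;python3 w.py .507 .129 .168 46.1;  python3 -m pendant '[[[0,0,0],[0,0,0.033]],[[0,0,0],[0,0,0]]]' -1 30;python3 w.py .507 .129 .168 46.1;  done | egrep 'time|ft|^t'
```

```text
time_s: 5.52
tool_rot: [[0.826, 0.563, 0.001], [0.563, -0.826, 0.0], [0.001, 0.001, -1.0]]
ft_force: [-3.3, 0.2, 12.7]
time_s: 5.78
tool_rot: [[0.855, 0.519, 0.001], [0.519, -0.855, 0.0], [0.001, 0.001, -1.0]]
ft_force: [-3.3, 0.2, 11.4]
t 5.775 pos [0.5075 0.1296 0.1683] yaw 31.28 F [-3.34  0.16 11.35] T [0.021 0.613 0.039] w 0.0114 q6 60.1
shift units [-0.007  0.002  0.003] turnz units -0.1646
time_s: 6.02
tool_rot: [[0.88, 0.474, 0.001], [0.474, -0.88, 0.0], [0.001, 0.0, -1.0]]
ft_force: [-3.5, 0.3, 12.6]
t 6.025 pos [0.5074 0.1296 0.1683] yaw 28.32 F [-3.51  0.3  12.62] T [0.003 0.65  0.083] w 0.0116 q6 63.0
shift units [-0.007  0.003  0.003] turnz units -0.1976
```

```bash
cat > c.py <<'E'
from rig import env
import numpy as np,sys
s=env.observe();R=s["tool_rot"]
print(s["time_s"],s["position"].round(4),np.degrees(np.arctan2(R[1,0],R[0,0])).round(2),s["ft_force"].round(1),s["wrist_torque"].round(2),round(s["grip_width"],4))
sys.exit(0 if s["ft_force"][2]>7 and abs(s["wrist_torque"][2])<0.35 else 1)
E
python3 -m pendant '[[[0,0,0],[0,0,0.033]],[[0,0,0],[0,0,0]]]' -1 30 >/dev/null && python3 c.py && python3 -m pendant '[[[0,0,0],[0,0,0.033]],[[0,0,0],[0,0,0]]]' -1 30 >/dev/null && python3 c.py && python3 -m pendant '[[[0,0,0],[0,0,0.033]],[[0,0,0],[0,0,0]]]' -1 30 >/dev/null && python3 c.py && python3 -m pendant '[[[0,0,0],[0,0,0.033]],[[0,0,0],[0,0,0]]]' -1 30 >/dev/null && python3 c.py && python3 -m pendant '[[[0,0,0],[0,0,0.033]],[[0,0,0],[0,0,0]]]' -1 30 >/dev/null && python3 c.py
```

```text
6.275 [0.5074 0.1297 0.1682] 25.35 [-2.7  0.3 11.7] [0.04 0.59 0.06] 0.0114
6.525 [0.5074 0.1296 0.1681] 22.38 [-3.5 -0.1 11.3] [0.03 0.55 0.04] 0.0119
6.775 [0.5074 0.1296 0.1679] 19.4 [-3.4  1.1  9.5] [0.12 0.41 0.03] 0.0113
7.025 [0.5074 0.1296 0.1675] 16.42 [-1.   0.4  4.7] [ 0.14  0.18 -0.07] 0.0115
```

```bash
python3 -m pendant '[[[0,0,0.01],[0,0,0]],[[0,0,0.01],[0,0,0]],[[0,0,0],[0,0,0]]]' -1 30 >/dev/null; python3 c.py
```

```text
7.4 [0.5075 0.1294 0.165 ] 16.39 [ 1.4 -0.7 -0.6] [ 0.02 -0.25 -0.18] 0.012
```

It dropped: Fz went to about 0 and the tool followed 3 mm down, so the slot is near yaw 16°. I'll centre slightly and go down onto the detent.

```bash
python3 -m pendant '[[[0,0,0],[0,0,0.02]],[[0,0,0.02],[0,0,0]],[[0,0,0.02],[0,0,0]],[[0,0,0.02],[0,0,0]],[[0,0,0],[0,0,0]]]' -1 60 >/dev/null; python3 c.py;  python3 -m pendant '[[[0,0,0.02],[0,0,0]],[[0,0,0.02],[0,0,0]],[[0,0,0],[0,0,0]]]' -1 60 >/dev/null; python3 c.py
```

```text
8.025 [0.5074 0.1295 0.159 ] 14.58 [ 2.4  0.6 -3.3] [ 0.18 -0.36 -0.19] 0.0109
8.4 [0.5074 0.1295 0.1557] 14.59 [-0.2 -1.2  4.4] [ 0.08 -0.02 -0.14] 0.0111
```

Contact with the detent is right where expected, 13 mm below the rim. Now I press it home.

```bash
python3 -m pendant '[[[0,0,0.02],[0,0,0]],[[0,0,0.02],[0,0,0]],[[0,0,0],[0,0,0]]]' -1 80 >/dev/null; python3 c.py;  python3 -m pendant '[[[0,0,0.02],[0,0,0]],[[0,0,0.02],[0,0,0]],[[0,0,0],[0,0,0]]]' -1 80 >/dev/null; python3 c.py
```

```text
8.775 [0.5072 0.1295 0.1519] 14.59 [-1.1  0.1  4.4] [ 0.08  0.19 -0.09] 0.0109
9.15 [0.5073 0.1295 0.1468] 14.58 [ 1.8  0.3 -3.9] [ 0.08 -0.28 -0.13] 0.0108
```

```bash
python3 -m pendant '[[[0,0,0.01],[0,0,0]],[[0,0,0.01],[0,0,0]],[[0,0,0],[0,0,0]],[[0,0,0],[0,0,0]]]' -1 80 >/dev/null; python3 c.py
```

```text
9.65 [0.5075 0.1295 0.1466] 14.59 [-2.8 -0.1 11.4] [ 0.1   0.62 -0.09] 0.0108
```

The stop is solid at 0.1466, 22 mm below the start, under 11 N. I release and rise.

```bash
python3 -m pendant '[[[0,0,0],[0,0,0]],[[0,0,0],[0,0,0]],[[0,0,0],[0,0,0]],[[0,0,0],[0,0,0]],[[0,0,0],[0,0,0]]]' 1 20 >/dev/null; python3 c.py;python3 -m pendant '[[[0,0,-0.2],[0,0,0]],[[0,0,-0.3],[0,0,0]],[[0,0,-0.4],[0,0,0]],[[0,0,-0.2],[0,0,0]],[[0,0,0],[0,0,0]]]' 1 20 >/dev/null; python3 w.py .568 -.182 .25 -12.2
```

```text
10.275 [0.5074 0.1295 0.1453] 14.59 [ 0.4 -0.  -0.9] [0.02 0.   0.01] 0.0854
t 10.9 pos [0.5077 0.1295 0.2564] yaw 14.59 F [ 0.46  0.21 -0.26] T [-0.005 -0.01  -0.002] w 0.0855 q6 76.8
shift units [-0.201  3.166  0.066] turnz units 0.2976
```

```bash
python3 -m pendant '[[[-0.025,0.396,0],[0,0,0]],[[-0.025,0.396,0],[0,0,0]],[[-0.025,0.396,0],[0,0,0]],[[-0.025,0.396,0],[0,0,0]],[[-0.025,0.396,0],[0,0,0]],[[-0.025,0.396,0],[0,0,0]],[[-0.025,0.396,0],[0,0,0]],[[-0.025,0.396,0],[0,0,0]],[[0,0,0],[0,0,0.1]],[[0,0,0],[0,0,0.1]],[[0,0,0],[0,0,0.098]],[[0,0,0],[0,0,0]]]' 1 20 >/dev/null;  python3 w.py .568 -.182 .147 -12.2; python3 - <<'E'
from rig import env
from h import *
A=env.get_image("side")["image"];B=env.get_image("top")["image"]
a=A[150:350,260:420,::-1];b=B[180:330,200:450,::-1]
cv2.imwrite("pics/g2.png",np.hstack([cv2.resize(a,(400,500),interpolation=cv2.INTER_CUBIC),cv2.copyMakeBorder(cv2.resize(b,(400,240),interpolation=cv2.INTER_CUBIC),0,260,0,0,0)]))
E
```

```text
t 12.4 pos [ 0.5675 -0.1821  0.2539] yaw -12.16 F [ 0.29 -0.81  0.4 ] T [-0.044  0.023 -0.01 ] w 0.0855 q6 73.0
shift units [ 7.000e-03 -1.000e-03  1.069e+00] turnz units 0.0004
```

View pics/g2.png

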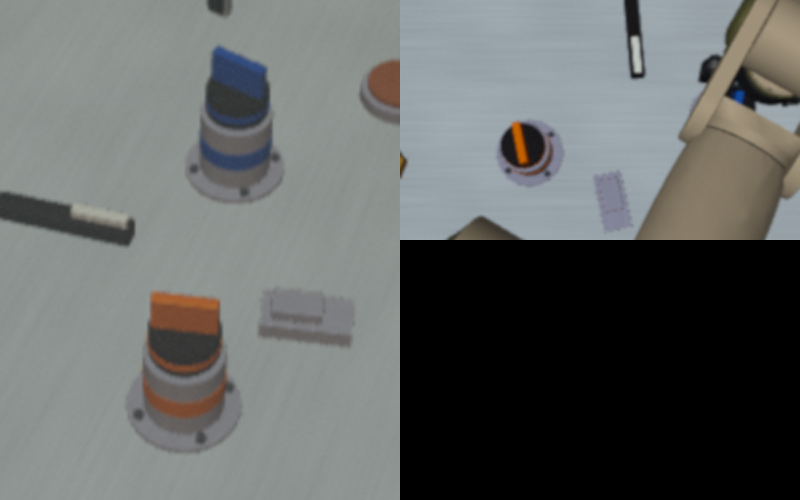

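The left half of the picture shows the orange cap at about (185,360), seated in its can as the blue one is at about (238,110). The gripper stands over blue, so I go down and grip.

```bash
python3 -m pendant '[[[0,0,0.3],[0,0,0]],[[0,0,0.35],[0,0,0]],[[0,0,0.25],[0,0,0]],[[0,0,0.16],[0,0,0]],[[0,0,0],[0,0,0]]]' 1 20 >/dev/null; python3 c.py; python3 -m pendant '[[[0,0,0],[0,0,0]],[[0,0,0],[0,0,0]],[[0,0,0],[0,0,0]],[[0,0,0],[0,0,0]],[[0,0,0],[0,0,0]],[[0,0,0],[0,0,0]],[[0,0,0],[0,0,0]],[[0,0,0],[0,0,0]]]' -1 80 >/dev/null;  python3 c.py
```

```text
13.125 [ 0.5673 -0.1819  0.148 ] -12.13 [ 0.3 -0.2  0.7] [-0.02  0.01  0.  ] 0.0853
14.125 [ 0.5679 -0.1822  0.1497] -12.23 [-1.3  1.3  5.9] [0.14 0.15 0.03] 0.0107
```

```bash
python3 -m pendant '[[[0,0,-0.02],[0,0,0]],[[0,0,-0.02],[0,0,0]],[[0,0,0],[0,0,0]]]' -1 80 >/dev/null; python3 c.py; python3 -m pendant '[[[0,0,-0.02],[0,0,0]],[[0,0,-0.02],[0,0,0]],[[0,0,-0.02],[0,0,0]],[[0,0,0],[0,0,0]]]' -1 80 >/dev/null; python3 c.py
```

```text
14.5 [ 0.5675 -0.182   0.1525] -12.24 [  1.1  -0.1 -10.4] [-0.16 -0.41  0.06] 0.0106
15.0 [ 0.5679 -0.1821  0.1602] -12.23 [-0.1  0.7 -1.5] [ 0.1   0.07 -0.03] 0.0104
```

```bash
python3 -m pendant '[[[0,0,-0.03],[0,0,0]],[[0,0,-0.03],[0,0,0]],[[0,0,-0.04],[0,0,0]],[[0,0,-0.04],[0,0,0]],[[0,0,-0.03],[0,0,0]],[[0,0,0],[0,0,0]]]' -1 80 >/dev/null; python3 c.py; python3 - <<'E'
from rig import env
from h import *
A=env.get_image("side")["image"]
a=A[150:350,260:420,::-1]
cv2.imwrite("pics/g3.png",cv2.resize(a,(480,600),interpolation=cv2.INTER_CUBIC))
E
```

```text
15.75 [ 0.5678 -0.1822  0.1767] -12.23 [ 1.5 -0.  -2. ] [ 0.11 -0.1  -0.01] 0.0106
```

View pics/g3.png

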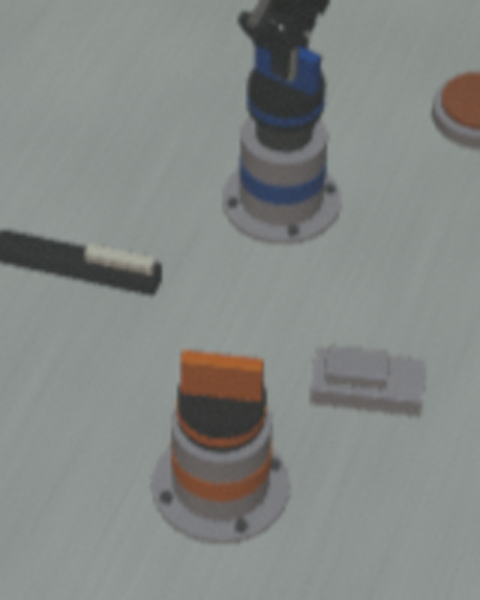

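In the picture the blue cap, at about (287,100), is raised with its neck showing. Next I turn it about 0.65 rad.

```bash
python3 -m pendant '[[[0,0,0],[0,0,-0.052]],[[0,0,0],[0,0,-0.052]],[[0,0,0],[0,0,-0.052]],[[0,0,0],[0,0,-0.052]],[[0,0,0],[0,0,-0.052]],[[0,0,0],[0,0,-0.052]],[[0,0,0],[0,0,-0.052]],[[0,0,0],[0,0,-0.052]],[[0,0,0],[0,0,0]]]' -1 80 >/dev/null; python3 c.py; python3 -m pendant '[[[0,0,0.02],[0,0,0]],[[0,0,0.02],[0,0,0]],[[0,0,0],[0,0,0]]]' -1 80 >/dev/null; python3 c.py
```

```text
16.925 [ 0.568  -0.1831  0.1764] 25.14 [ 0.2 -5.  -3.4] [-0.94 -0.24  0.04] 0.0109
17.3 [ 0.568  -0.183   0.1724] 25.08 [ 1.7 -6.1 -2.3] [-1.01 -0.17  0.01] 0.0103
```

```bash
python3 -m pendant '[[[0,0,0.01],[0,0,0]],[[0,0,0.005],[0,0,0]],[[0,0,0],[0,0,0]]]' -1 80 >/dev/null; python3 c.py
```

```text
17.675 [ 0.568  -0.183   0.1717] 25.1 [-0.2 -6.   2.8] [-0.94  0.07  0.01] 0.0107
```

It rests on the rim at exactly 22 mm, with Fz turning positive. I release and rise.

```bash
python3 -m pendant '[[[0,0,0],[0,0,0]],[[0,0,0],[0,0,0]],[[0,0,0],[0,0,0]],[[0,0,0],[0,0,0]],[[0,0,0],[0,0,0]],[[0,0,0],[0,0,0]]]' 1 20 >/dev/null; python3 c.py;python3 -m pendant '[[[0,0,-0.2],[0,0,0]],[[0,0,-0.3],[0,0,0]],[[0,0,-0.4],[0,0,0]],[[0,0,-0.2],[0,0,0]],[[-0.4,0,0],[0,0,0]],[[-0.4,0,0],[0,0,0]],[[-0.4,0,0],[0,0,0]],[[-0.4,0,0],[0,0,0]],[[0,0,0],[0,0,0]]]' 1 20 >/dev/null; python3 c.py; python3 - <<'E'
from rig import env
from h import *
A=env.get_image("side");B=env.get_image("top")
a=A["image"][150:350,260:420,::-1];b=B["image"][180:330,200:450,::-1]
cv2.imwrite("pics/g4.png",np.hstack([cv2.resize(a,(400,500),interpolation=cv2.INTER_CUBIC),cv2.copyMakeBorder(cv2.resize(b,(400,240),interpolation=cv2.INTER_CUBIC),0,260,0,0,0)]))
# expected image positions of wing top centres for shut/open
def pr(d,X):
    x=d["K"]@(d["R"]@X+d["t"]); return (x[:2]/x[2]).round(1)
for n,x,y in(("orange",.5075,.1295),("blue",.568,-.182)):
    for z in(.157,.166,.179):
        p=pr(A,np.array([x,y,z])); print(n,z,"side px",p,"in picture",((p-[260,150])*2.5).round())
E
```

```text
18.425 [ 0.5678 -0.1821  0.1708] 25.2 [-0.2 -0.1  0.3] [-0.02 -0.03  0.06] 0.0855
19.55 [ 0.4215 -0.251   0.2812] 25.04 [1.3 0.8 0.1] [-0.03 -0.03 -0.02] 0.0855
orange 0.157 side px [333.7 269.4] in picture [184. 298.]
orange 0.166 side px [333.7 266.7] in picture [184. 292.]
orange 0.179 side px [333.7 262.8] in picture [184. 282.]
blue 0.157 side px [355.9 173.4] in picture [240.  59.]
blue 0.166 side px [356.  170.7] in picture [240.  52.]
blue 0.179 side px [356.2 166.7] in picture [240.  42.]
```

View pics/g4.png

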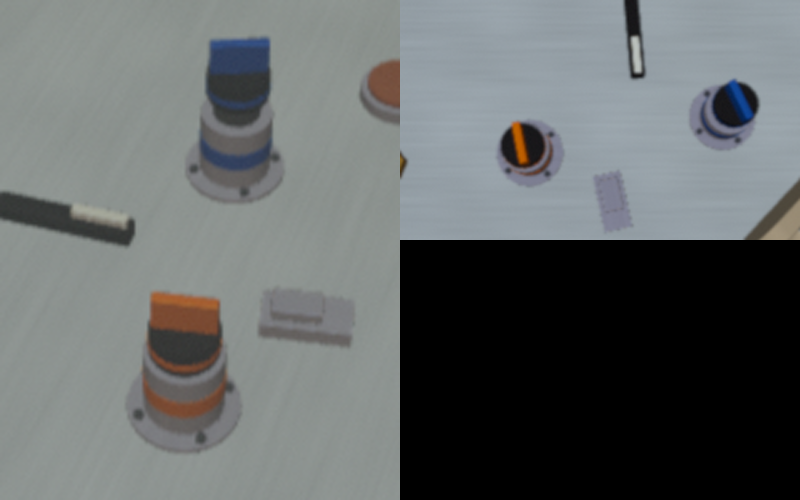

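In the picture the blue wing top is at about (240,42), the predicted row for open. The orange wing top is at about (185,298), the predicted row for shut. The stone holder, insert and tin look unmoved, and the gripper is clear, so I hand in.

```bash
python3 -c "
from rig import env
print(env.close_job())"
```

```text
the job is handed in; nothing more can be done
None
```

Both canisters are changed over and the job is handed in, at about 20 s of the 58 s allowed. No verdict was reported.

- **Orange:** I turned the cap clockwise while pressing lightly. It dropped into its slot about 30° from the start. I pressed it past the click to a firm stop 22 mm below its starting height.
- **Blue:** I pulled the cap off its catch and raised it 27 mm. I turned it about 37° (0.65 rad) anticlockwise and let it down on the rim at 22 mm. It stayed up when I let go.
- **Last checks:**
  - In the final side view the wing tops are on the rows predicted for orange shut and blue open, judged by eye.
  - The stone holder, insert and tin look unmoved. The nut was outside the final picture, but the arm never worked near it.
  - The gripper was open, clear of everything and read almost no force.
- **Disagreement:** the first camera heights of the wing tops came out 3–4 mm low, so I relied on the given heights.

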